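# Load the contact-angle sample rail and bring it to the lens

### The job

Unlock the carriage's clamp lever, slide the carriage back to the red load mark and lock it again; then take every sample block from the bench and the grey saddles and set it squarely into a nest of its own (any nest), lying flat with the blue coated face up and the yellow tab pointing away from the robot. When all are loaded, unlock, slide the carriage to the blue measuring mark with the blocks still properly seated, lock it, and leave the bottle, beaker, glass dish and bubble level where they are.

Things in the scene. Friction and masses are not known exactly. Their poses are not given: they have to be found in the camera images.
- block1: Aluminium block 42 (x) x 28 (y) x 30 (z) mm, 90 g, blue coated film on its +z face, yellow tab (12 long, 14 wide, 8 thick, 16 above the underside) out of its +x end. Origin: centre of the underside (the bare face). Starts leaning back 45 deg on a fixed grey saddle (22 wide, so the block's sides are clear; 48 high), tab up and roughly away from the robot, film up and towards it. May be absent.
- block1_tab (a point): outer end of block1's yellow tab, at (33, 0, 16) mm in the block's frame
- block2: Aluminium block 42 (x) x 28 (y) x 30 (z) mm, 90 g, blue coated film on its +z face, yellow tab (12 long, 14 wide, 8 thick, 16 above the underside) out of its +x end. Origin: centre of the underside (the bare face). Starts lying with the coated face up, tab pointing anywhere. May be absent.
- block2_tab (a point): outer end of block2's yellow tab, at (33, 0, 16) mm in the block's frame
- block3: Aluminium block 42 (x) x 28 (y) x 30 (z) mm, 90 g, blue coated film on its +z face, yellow tab (12 long, 14 wide, 8 thick, 16 above the underside) out of its +x end. Origin: centre of the underside (the bare face). Starts leaning back 45 deg on a fixed grey saddle (22 wide, so the block's sides are clear; 48 high), tab up and roughly away from the robot, film up and towards it. May be absent.
- block3_tab (a point): outer end of block3's yellow tab, at (33, 0, 16) mm in the block's frame
- block4: Aluminium block 42 (x) x 28 (y) x 30 (z) mm, 90 g, blue coated film on its +z face, yellow tab (12 long, 14 wide, 8 thick, 16 above the underside) out of its +x end. Origin: centre of the underside (the bare face). Starts lying with the coated face up, tab pointing anywhere. May be absent.
- block4_tab (a point): outer end of block4's yellow tab, at (33, 0, 16) mm in the block's frame
- rail: Fixed black base, plate 130 (x) by 900 (y) mm, 12 thick, two steel guides along y; x points away from the robot. Origin at bench level under the guides' middle. On its +y end a white camera housing (y = 445 to 595, 140 high) with a black lens (front at y = 400). Position and yaw vary.
- carriage (a joint): aluminium sample carriage sliding along the rail's y axis, 0 to 0.20 m, growing towards the lens; 0.04 = pointer on the red load mark, 0.16 = pointer on the blue measuring mark. About 4 N to move. Its top face (100 x 410 mm) is 42 mm above the bench and carries, along y, the handle, four nests, the clamp lever.
- handle (a point): on the carriage: black upright grip block at its -y end, 24 (x) x 16 (y) x 40 high; the point is on its axis 30 mm above the carriage top (10 below the grip's top)
- pointer (a point): white pointer at the middle of the carriage's robot-side edge, 18 mm below its top face; its y in the rail frame is to match a mark's
- load_mark (a point): red line on the base plate's robot-side strip: load position
- measure_mark (a point): blue line on the base plate's robot-side strip, nearer the lens: measuring position
- nest1 (a point): nest 1 of 4 (counted from the handle, pitch 56 mm): where the block's origin belongs, on the carriage top, axes parallel to the rail's. Black 50 x 32 mm pad between two orange end stops (18 wide, 7 high, inner faces 26 mm from this point in -x and +x; no side walls). The tab passes above a stop.
- nest2 (a point): nest 2 of 4 (counted from the handle, pitch 56 mm): where the block's origin belongs, on the carriage top, axes parallel to the rail's. Black 50 x 32 mm pad between two orange end stops (18 wide, 7 high, inner faces 26 mm from this point in -x and +x; no side walls). The tab passes above a stop.
- nest3 (a point): nest 3 of 4 (counted from the handle, pitch 56 mm): where the block's origin belongs, on the carriage top, axes parallel to the rail's. Black 50 x 32 mm pad between two orange end stops (18 wide, 7 high, inner faces 26 mm from this point in -x and +x; no side walls). The tab passes above a stop.
- nest4 (a point): nest 4 of 4 (counted from the handle, pitch 56 mm): where the block's origin belongs, on the carriage top, axes parallel to the rail's. Black 50 x 32 mm pad between two orange end stops (18 wide, 7 high, inner faces 26 mm from this point in -x and +x; no side walls). The tab passes above a stop.
- clamp (a joint): clamp lever at the carriage's +y end, hinged about y 22 mm above the carriage top; 0 = locked (leaning 0.5 rad towards the robot), 1.0 = unlocked (leaning 0.5 rad away); stays where left, turns easily. Rod 10 mm thick, 70 mm from hinge to ball centre, on a grey block 70 (x) x 50 (y) x 25 high
- clamp_tip (a point): centre of the lever's red ball, 26 mm diameter
- wash_bottle: bystander: bottle 60 mm wide, 150 high; origin under its centre
- beaker: bystander: glass beaker 64 mm wide, 85 high; origin under its centre
- petri_dish: bystander: covered glass dish 70 mm wide, 14 high; origin under its centre
- bubble_level: bystander: round level 42 mm wide, 14 high; origin under its centre
There are look-alikes about, which are no part of the job. Leave any purple look-alike of the block4 alone.

How it is judged:
By the outcome, as a careful person would: the job done as asked, in the order asked, and still so for the second after the job is handed in, with the robot touching nothing.
Of block1, block2, block3, block4 only 2 to 4 are there at a start; the rules pass over those that are not, and their reading is None.
At some moment in a run one of block2, block4 may be knocked a few centimetres aside while the robot is not near it.
It also fails if it takes over 210 s, if anything falls off the work surface, if the arm or the gripper's body presses on something with over 40 N, if the wrist force passes 120 N, or if a joint passes its speed limit or range.

### The arm

A 7-joint arm with a two-finger parallel gripper is mounted at the origin on the work surface. World frame = base frame: x ahead of the robot, y to its left, z up, the work surface at z = 0. Lengths are in m, angles in rad, forces in N, time in s.
With the tool pointing down it reaches from about 0.375 to 0.925 m from the base axis. Payload 3.1 kg.
Tool frame: the origin (TCP) lies between the finger pads; the fingertips stand 19 mm ahead of it and the grasp point (between the pads) is the TCP; z points along the fingers, y is the line along which they close (so a half turn about z gives the same grasp; the last joint's range is limited). The gripper opens to 85 mm and grips with 20 to 120 N. Pads are 22 mm wide; open, the fingers measure 114 mm over their backs; the gripper's body (76 mm by 85 mm) begins 54 mm behind the grasp point. The pads swing forward as they close: fully open they stand 13 mm farther back than shut.
Start: joints at [1.037, 0.383, 0.044, 1.598, -0.018, 1.161, -0.05], TCP at [0.274, -0.589, 0.211] pointing down, gripper open.
Joint ranges: [-2.61, 2.61], [-0.41, 2.15], [-1.48, 1.57], [0, 2.5], [-1.57, 4.71], [0.05, 1.97], [-2.85, 2.85]. Speed limits (rad/s): [2.79, 2.79, 3.14, 3.14, 3.14, 3.14, 3.14].

### API

Orientations are given as a unit quaternion [x, y, z, w].
In Python, from bench import move_ptp, movel, move_j, move_gripper, pause, inverse_kinematics, read_camera, camera_params, MotionError, sign_off, look_for, tip_of, read_time_s, read_qpos, read_joint_vel, read_effort, read_eef_pos, read_tcp_rot, read_ft_force, read_ft_torque, read_finger_gap, read_grasp_force gives the robot as it stands. Calls block until the motion is done:
- move_ptp(position, orientation): joint-space move of the TCP to a pose.
- movel(position, orientation=None, speed=0.15): straight line of the TCP; orientation=None keeps the orientation; speed is the mean speed in m/s.
- move_j(angles): joint-space move.
- move_gripper(opening, effort=None): finger opening in m; effort is the grip in N (None keeps the last); returns when the fingers have stopped.
- pause(seconds).
- inverse_kinematics(position, orientation): joint angles nearest the present ones, or None.
- read_camera(name): name is "scene" or "top" or "wrist"; returns the picture (384x512x3 uint8, red, green, blue); there is no depth.
- camera_params(name): a dict with "K" (3x3 intrinsics, pixels), "camera_from_world" (4x4, takes a point from world to camera coordinates). Camera axes: x right, y down, z forward; pixel columns grow to the right and rows downward; lengths in m; the calibration is good to about 2 mm. A picture is of the moment at which its call begins: read the wrist's pose just before it. camera_params takes no time and is no camera call; for the wrist camera it gives the pose at the moment of the call.
A pose or a line that the arm cannot do raises MotionError and nothing moves.
- sign_off(): hands the job in; it is judged then, once.
Trained networks look in the newest picture that a camera, given by its name, has taken for a name from the list of things; names that differ only in an ending like _2 or _b are one class to them, and where a whole thing is asked for, a point or a joint stands for the part that bears it (a point fixed in the world has none). Each returns a list of dicts, best first, with "confidence" (0 to 1); they miss things now and then, are a little off and sometimes report something else, mostly with a low value. They report only what shows in the picture. A call takes as long as a camera call. They do not tell look-alikes from the thing itself.
- look_for(camera, name): "at" ([column, row] in pixels, amid what is visible of it).
- tip_of(camera, name): "at" ([column, row] in pixels: a listed point, or the origin of a listed thing).
Readings, each from a call of its own:
- read_time_s(): time.
- read_qpos(): joint angles.
- read_joint_vel(): joint speeds.
- read_effort(): joint torques, N m.
- read_eef_pos(): TCP position.
- read_tcp_rot(): TCP orientation.
- read_ft_force(): force on the tool from outside, world axes, zero at the start.
- read_ft_torque(): the same for the moment, N m.
- read_finger_gap(): finger opening in m.
- read_grasp_force(): force on a finger pad.
Only numpy, scipy, OpenCV 4.12 (cv2) and the standard library are available. Lean on these libraries where they do the work, as an engineer would, in place of code of your own. Each camera call takes 0.05 s, during which the arm holds its last target. There are 200 camera calls.

## Working session

There is one attempt and no reset: what is moved stays moved. The work goes in short steps, each a Python script; the robot and the scene stay as the last script left them, time stands still between calls to the robot, and variables do not carry over. Pictures are saved under pics/ and viewed, at most 14 in all, crops included, and the job is handed in when it is done.

```bash
ls; mkdir -p pics; python3 - <<'E'
from bench import *
import cv2, numpy as np
for n in ["top","scene"]:
    im=read_camera(n); cv2.imwrite(f"pics/{n}0.png",cv2.resize(im[:,:,::-1],(800,600),interpolation=cv2.INTER_CUBIC)); np.save(f"{n}0.npy",im)
    p=camera_params(n); print(n,p["K"].round(1).tolist(),p["camera_from_world"].round(3).tolist())
    for k in ["block1","block2","block1_tab","handle","pointer","load_mark","measure_mark","nest1","nest4","clamp_tip","rail"]:
        print(k,[( [round(float(v)) for v in d["at"]],round(d["confidence"],2)) for d in tip_of(n,k)])
print(read_time_s(),read_tcp_rot(),read_finger_gap())
E
```

```text
pics
top [[476.1, 0.0, 254.1], [0.0, 476.1, 196.7], [0.0, 0.0, 1.0]] [[-0.014, -1.0, 0.021, -0.099], [-0.996, 0.012, -0.088, 0.604], [0.088, -0.022, -0.996, 1.019], [0.0, 0.0, 0.0, 1.0]]
block1 [([307, 187], 0.76), ([119, 192], 0.74), ([231, 174], 0.53), ([362, 143], 0.53)]
block2 [([307, 187], 0.76), ([119, 192], 0.74), ([231, 174], 0.53), ([362, 143], 0.53)]
block1_tab [([113, 182], 0.6)]
handle [([247, 258], 0.86), ([160, 260], 0.37), ([137, 264], 0.28)]
pointer [([175, 282], 0.81)]
load_mark [([228, 282], 0.96), ([152, 123], 0.47)]
measure_mark [([178, 282], 0.55)]
nest1 [([190, 263], 0.97), ([210, 260], 0.93), ([161, 257], 0.82), ([134, 261], 0.74)]
nest4 [([190, 263], 0.97), ([210, 260], 0.93), ([161, 257], 0.82), ([134, 261], 0.74)]
clamp_tip [([64, 275], 0.62)]
rail [([203, 257], 0.96)]
scene [[496.0, 0.0, 259.7], [0.0, 496.0, 195.4], [0.0, 0.0, 1.0]] [[-0.053, 0.999, 0.012, 0.126], [0.57, 0.04, -0.82, -0.26], [-0.82, -0.037, -0.572, 1.609], [0.0, 0.0, 0.0, 1.0]]
block1 [([200, 236], 0.87), ([132, 263], 0.7), ([391, 232], 0.57), ([270, 234], 0.57)]
block2 [([200, 236], 0.87), ([132, 263], 0.7), ([391, 232], 0.57), ([270, 234], 0.57)]
block1_tab [([271, 224], 0.57), ([391, 221], 0.55)]
handle [([266, 173], 0.79)]
pointer [([326, 183], 0.74), ([417, 154], 0.63)]
load_mark [([279, 182], 0.61), ([272, 225], 0.53), ([198, 236], 0.28)]
measure_mark [([332, 183], 0.56)]
nest1 [([362, 184], 0.93), ([339, 188], 0.87), ([293, 182], 0.72)]
nest4 [([362, 184], 0.93), ([339, 188], 0.87), ([293, 182], 0.72)]
clamp_tip [([418, 150], 0.56)]
rail [([309, 199], 0.56), ([290, 185], 0.22)]
1.2 [ 9.76347144e-01  2.16208823e-01 -6.59822913e-06 -3.80040807e-07] 0.08538792666154543
```

View pics/top0.png

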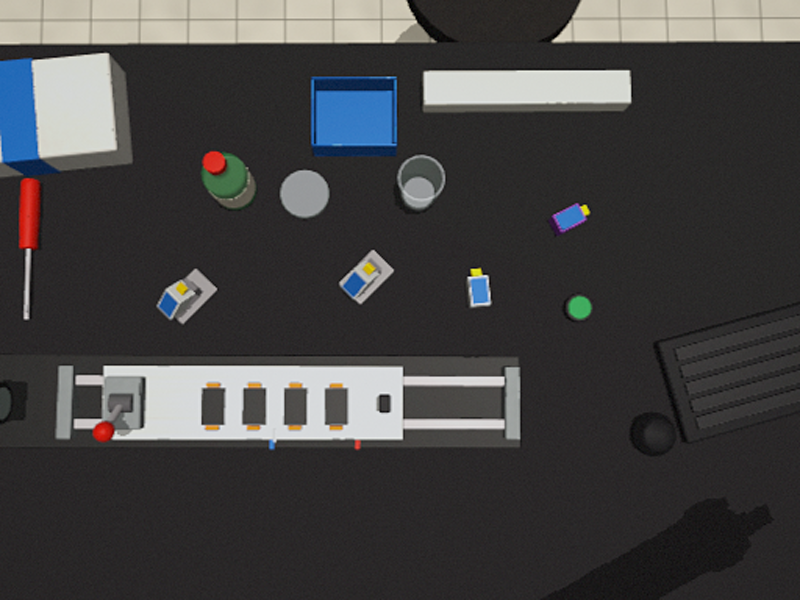

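View pics/scene0.png

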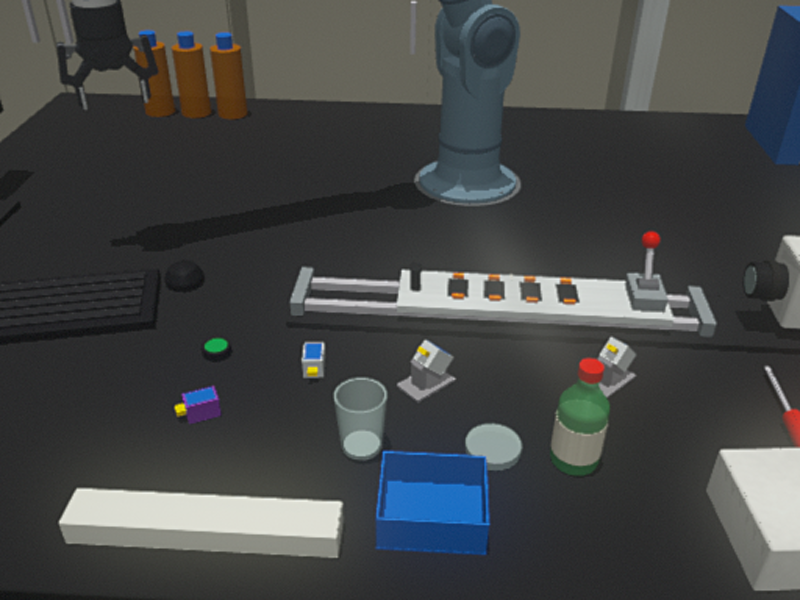

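Top view (800 px scale) shows saddle blocks at (175,297) and (360,278). The one flat block is silver at (478,288). A purple-bodied look-alike sits at (570,217) and will be left alone. The carriage is near the blue mark with the lever locked, red ball at (103,432). The scene view agrees with this.

```bash
cat > h.py <<'E'
from bench import *
import cv2, numpy as np
from scipy.spatial.transform import Rotation as R
from scipy.optimize import least_squares
def w2p(P,X):
    T=P["camera_from_world"]; c=(np.atleast_2d(X)@T[:3,:3].T+T[:3,3])@P["K"].T
    return c[:,:2]/c[:,2:]
def ray(P,uv,z):
    T=P["camera_from_world"]; Rc=T[:3,:3]; o=-Rc.T@T[:3,3]
    d=Rc.T@np.linalg.solve(P["K"],[uv[0],uv[1],1]); return o+d*(z-o[2])/d[2]
HSV={"orange":((8,150,100),(19,255,255)),"yellow":((24,120,90),(34,255,255)),"blue":((98,100,70),(118,255,255)),"red":((0,180,90),(5,255,255))}
def blobs(im,c,amin=20):
    m=cv2.inRange(cv2.cvtColor(im,cv2.COLOR_RGB2HSV),*HSV[c])
    n,l,s,ce=cv2.connectedComponentsWithStats(m)
    return [(s[i,4],ce[i],(l==i).astype(np.uint8)) for i in range(1,n) if s[i,4]>=amin]
E
python3 - <<'E'
from h import *
im=np.load("top0.npy");P=camera_params("top")
for c,z,a in[("orange",.049,8),("yellow",.03,8),("blue",.03,25),("red",.012,8),("blue",.012,3)]:
    for b in blobs(im,c,a):
        if b[1][1]>135 and b[0]<600: print(c,b[0],b[1].round(1),ray(P,b[1],z).round(4))
hx=cv2.cvtColor(im,cv2.COLOR_RGB2HSV); print(hx[173:190:2,300:314:2].reshape(-1,3)[::6].tolist())
Pw=camera_params("wrist");T=Pw["camera_from_world"];C=-T[:3,:3].T@T[:3,3]
Rt=R.from_quat(read_tcp_rot()).as_matrix();print("cam in tcp",Rt.T@(C-read_eef_pos()),(T[:3,:3]@Rt).round(2).tolist(),Pw["K"].tolist())
E
```

```text
orange 9 [136. 246.] [0.4984 0.1462 0.049 ]
orange 12 [162.3 246.6] [0.4964 0.0905 0.049 ]
orange 11 [188.5 246.6] [0.4955 0.0351 0.049 ]
orange 9 [214.8 246.9] [ 0.4942 -0.0208  0.049 ]
orange 13 [135.2 273.2] [0.4412 0.1475 0.049 ]
orange 11 [161.3 273.1] [0.4407 0.0925 0.049 ]
orange 9 [187.7 272.8] [0.4405 0.0369 0.049 ]
orange 10 [214.5 273.2] [ 0.4387 -0.0199  0.049 ]
yellow 39 [235.6 171.5] [ 0.6584 -0.0665  0.03  ]
yellow 35 [304.3 173.8] [ 0.6518 -0.218   0.03  ]
yellow 35 [115.8 184.3] [0.633  0.1954 0.03  ]
blue 159 [364.3 138.7] [ 0.7292 -0.3539  0.03  ]
blue 125 [226.2 181.7] [ 0.636  -0.0456  0.03  ]
blue 148 [306.5 185.6] [ 0.6255 -0.2224  0.03  ]
blue 98 [107.1 194.6] [0.6105 0.214  0.03  ]
red 544 [ 18.1 136.3] [0.7454 0.4185 0.012 ]
red 131 [ 65.9 276.1] [0.4349 0.3062 0.012 ]
red 11 [228.4 284.2] [ 0.4118 -0.0478  0.012 ]
blue 159 [364.3 138.7] [ 0.733  -0.3586  0.012 ]
blue 125 [226.2 181.7] [ 0.6382 -0.045   0.012 ]
blue 148 [306.5 185.6] [ 0.6274 -0.2248  0.012 ]
blue 98 [107.1 194.6] [0.6122 0.2191 0.012 ]
blue 22 [173.4 284.7] [0.4126 0.0725 0.012 ]
[[150, 34, 37], [90, 6, 40], [144, 44, 29], [108, 49, 214], [105, 179, 204], [105, 167, 206], [105, 177, 208], [0, 0, 176], [107, 56, 200], [105, 171, 206], [105, 167, 205]]
cam in tcp [ 0.07038355  0.00034041 -0.16372902] [[-0.0, 1.0, -0.0], [-0.96, -0.0, -0.28], [-0.28, 0.0, 0.96]] [[277.2062877063425, 0.0, 259.5343430143819], [0.0, 277.2062877063425, 192.87174547734352], [0.0, 0.0, 1.0]]
```

```bash
cat >> h.py <<'E'
import pickle
DOWN=lambda yaw: (R.from_euler('z',yaw)*R.from_matrix(np.diag([1,-1,-1.]))).as_quat()
def shot(name):
    P=camera_params("wrist"); im=read_camera("wrist"); pickle.dump((im,P),open(name+".pkl","wb")); return im,P
E
python3 - <<'E'
from h import *
q=DOWN(-0.02)
ims=[]
for i,p in enumerate([(.5,-.2,.22),(.58,-.12,.22),(.55,-.02,.22),(.43,.0,.2),(.43,.1,.2),(.42,.22,.25),(.52,.15,.25),(.58,.2,.25)]):
    move_ptp(p,q); im,P=shot(f"w{i}"); ims.append(im)
    print(i,read_time_s(),[(c,[(int(b[0]),b[1].round(0).tolist()) for b in blobs(im,c,30)]) for c in("orange","yellow","blue","red")])
m=np.vstack([np.hstack(ims[i:i+3]) for i in(0,)]+[np.hstack(ims[3:6])])
cv2.imwrite("pics/w.png",cv2.resize(m[:,:,::-1],(800,400),interpolation=cv2.INTER_AREA))
E
```

```text
0 2.9 [('orange', [(56, [25.0, 179.0]), (61, [70.0, 178.0]), (64, [115.0, 178.0]), (52, [35.0, 222.0]), (53, [79.0, 222.0]), (52, [122.0, 222.0])]), ('yellow', [(106, [274.0, 38.0])]), ('blue', [(441, [116.0, 54.0]), (655, [277.0, 62.0])]), ('red', [])]
1 3.475 [('orange', [(52, [60.0, 237.0]), (52, [102.0, 236.0]), (52, [145.0, 236.0]), (53, [187.0, 236.0]), (53, [191.0, 274.0]), (37, [68.0, 275.0]), (38, [109.0, 275.0])]), ('yellow', [(53, [484.0, 25.0]), (129, [213.0, 110.0]), (112, [340.0, 109.0])]), ('blue', [(711, [465.0, 37.0]), (353, [198.0, 129.0]), (542, [343.0, 132.0])]), ('red', [])]
2 4.025 [('orange', [(64, [131.0, 213.0]), (67, [175.0, 213.0]), (53, [218.0, 212.0]), (54, [262.0, 213.0]), (54, [220.0, 253.0]), (42, [262.0, 253.0]), (37, [135.0, 253.0]), (30, [181.0, 254.0])]), ('yellow', [(52, [304.0, 76.0]), (114, [422.0, 81.0]), (36, [70.0, 106.0])]), ('blue', [(511, [282.0, 99.0]), (580, [426.0, 104.0]), (229, [63.0, 126.0])]), ('red', [(141, [4.0, 290.0])])]
3 4.6333 [('orange', [(78, [175.0, 117.0]), (72, [225.0, 117.0]), (65, [277.0, 116.0]), (64, [124.0, 118.0]),
[... 707 characters left out ...]
61.0, 166.0])]), ('red', [(31, [443.0, 166.0])])]
6 6.4083 [('orange', [(58, [261.0, 183.0]), (58, [302.0, 183.0]), (52, [344.0, 182.0]), (64, [385.0, 182.0]), (48, [262.0, 222.0]), (48, [300.0, 222.0]), (38, [341.0, 222.0]), (49, [380.0, 222.0])]), ('yellow', [(54, [225.0, 77.0])]), ('blue', [(634, [420.0, 70.0]), (367, [209.0, 98.0])]), ('red', [(666, [41.0, 15.0])])]
7 6.8667 [('orange', [(49, [301.0, 223.0]), (48, [340.0, 222.0]), (60, [380.0, 223.0]), (62, [420.0, 223.0]), (37, [299.0, 259.0]), (40, [336.0, 258.0]), (48, [413.0, 259.0])]), ('yellow', [(58, [275.0, 127.0])]), ('blue', [(544, [458.0, 122.0]), (314, [257.0, 145.0])]), ('red', [(1636, [92.0, 38.0]), (302, [211.0, 293.0])])]
```

View pics/w.png

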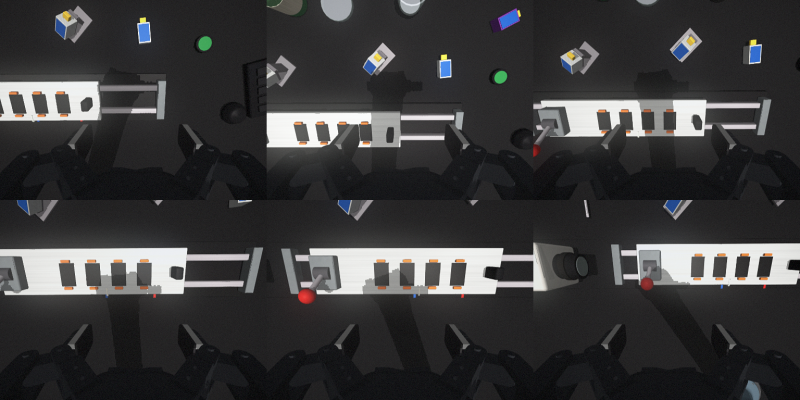

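```bash
cat >> h.py <<'E'
TILT=R.from_euler('y',-np.pi/4)
def film(x,y,z,yaw,tilt,L,W):
    c=np.array([[L,W,30],[-L,W,30],[-L,-W,30],[L,-W,30]])*1e-3
    r=R.from_euler('z',yaw)*(TILT if tilt else R.identity())
    return r.apply(c)+[x,y,z]
def resid(p,views,tilt,L,W):
    out=[]
    for m,P in views:
        q=w2p(P,film(*p,tilt,L,W)).astype(np.float32).reshape(-1,1,2)
        ct=max(cv2.findContours(m,cv2.RETR_EXTERNAL,cv2.CHAIN_APPROX_NONE)[0],key=len).reshape(-1,2)
        out+=[cv2.pointPolygonTest(q,(float(a),float(b)),True)-.5 for a,b in ct]
    return np.array(out)
def pick_views(views,at,r=.06,zz=.03):
    o=[]
    for im,P in views:
        u=w2p(P,[*at,zz])[0]
        bs=[b for b in blobs(im,"blue",60) if np.linalg.norm(ray(P,b[1],zz)[:2]-at)<r and 3<cv2.boundingRect(b[2])[1] and 3<cv2.boundingRect(b[2])[0] and sum(cv2.boundingRect(b[2])[0::2])<509]
        if bs: o.append((max(bs,key=lambda b:b[0])[2],P))
    return o
def fit(views,x0,tilt,L=21,W=14):
    lo=[-1,-1,-1,-9]; hi=[1,1,1,9]
    if not tilt: lo[2],hi[2]=-1e-4,1e-4
    return least_squares(resid,x0,bounds=(lo,hi),args=(views,tilt,L,W),loss="soft_l1",x_scale=[.01,.01,.01,.1],diff_step=1e-3)
E
cat > loc.py <<'E'
from h import *
V=[pickle.load(open(f"w{i}.pkl","rb")) for i in range(8)]
top=(np.load("top0.npy"),camera_params("top"))
for i in(3,4):
    im,P=V[i]; o=[ray(P,b[1],.048) for b in blobs(im,"orange",30)]
    o=sorted(o,key=lambda a:a[1]); N=np.array([(o[2*k]+o[2*k+1])/2 for k in range(4)])
    print("nests",N[:,:2].round(4).tolist(), "yaw",-np.polyfit(N[:,1],N[:,0],1)[0])
    print("red",[ (int(b[0]),ray(P,b[1],.1254).round(4).tolist(),ray(P,b[1],.012).round(4).tolist()) for b in blobs(im,"red",8)],"blue",[ray(P,b[1],.012).round(4).tolist() for b in blobs(im,"blue",8) if b[0]<60])
print("handle",ray(top[1],(246.4,258),.077))
for nm,at,t in[("flat",(.6255,-.2224),0),("sadR",(.64,-.047),1),("sadL",(.61,.21),1)]:
    vs=pick_views(V+[top],np.array(at),.07,.03 if not t else .06)
    best=[]
    for yaw in([0,1.57] if not t else [-.8,-.4,0,.4,.8]):
        for (L,W) in ([(21,14),(20,13),(19,12)]):
            try: s=fit(vs,[*at,0.0 if not t else .04,yaw],t,L,W); best.append((s.cost,L,W,s.x.round(4).tolist()))
            except Exception as e: print(e)
    best.sort(key=lambda a:a[0]); print(nm,len(vs),*best[:3],sep="\n ")
E
python3 loc.py
```

```text
nests [[0.4672, -0.0224], [0.4683, 0.0337], [0.4692, 0.0897], [0.4701, 0.1457]] yaw -0.01732743181639108
red [(16, [0.4385, -0.0354, 0.1254], [0.4091, -0.0504, 0.012])] blue [[0.6142, -0.2332, 0.012], [0.4113, 0.0711, 0.012]]
nests [[0.4672, -0.023], [0.468, 0.0331], [0.4691, 0.0891], [0.4699, 0.1449]] yaw -0.016085660581414356
red [(600, [0.4428, 0.2657, 0.1254], [0.4148, 0.3446, 0.012]), (25, [0.4396, -0.0025, 0.1254], [0.41, -0.0508, 0.012])] blue [[0.4118, 0.0692, 0.012]]
handle [ 0.47086414 -0.08775544  0.077     ]
flat
 4
 (np.float64(94.79258536272627), 19, 12, [0.6255, -0.2253, 0.0, 0.084])
 (np.float64(251.9102127943458), 20, 13, [0.6247, -0.2253, -0.0001, 0.0799])
 (np.float64(456.1104296660134), 21, 14, [0.6234, -0.2252, -0.0, -0.0099])
sadR
 6
 (np.float64(66.44141345147544), 19, 12, [0.6485, -0.0635, 0.0306, -0.7855])
 (np.float64(66.44209627564476), 19, 12, [0.6485, -0.0635, 0.0306, -0.7854])
 (np.float64(66.4439960846449), 19, 12, [0.6485, -0.0635, 0.0306, -0.7853])
sadL
 4
 (np.float64(25.08107681238875), 19, 12, [0.6234, 0.1908, 0.0303, -0.8011])
 (np.float64(25.081233384135658), 19, 12, [0.6234, 0.1908, 0.0303, -0.801])
 (np.float64(25.081241314207368), 19, 12, [0.6234, 0.1908, 0.0303, -0.801])
```

```bash
python3 - <<'E'
from h import *
im,P=pickle.load(open("w7.pkl","rb"));print([ray(P,b[1],.1254).round(4) for b in blobs(im,"red",100)])
PT=camera_params("top");print("balltop",ray(PT,(65.9,276.1),.1254),"ptr",ray(PT,(175,282),.024))
q=DOWN(-.0167)
move_gripper(0.0,60)
move_ptp((.395,.268,.2),q); movel((.395,.268,.134)); 
movel((.482,.2665,.134),speed=.1); print(read_ft_force())
movel((.44,.267,.134)); move_ptp((.40,.2,.28),q); im,P=shot("c0")
move_ptp((.42,.03,.25),q); im2,P=shot("c1")
print(read_time_s()); cv2.imwrite("pics/c.png",np.hstack([im,im2])[:,:,::-1][:300])
E
```

```text
[array([0.7184, 0.3552, 0.1254]), array([0.4401, 0.2629, 0.1254])]
balltop [0.44286525 0.26442464 0.1254    ] ptr [0.41940962 0.06717208 0.024     ]
[-0.42119847  0.61690143  0.20256884]
12.0333
```

```bash
python3 -c "
import cv2;a=cv2.imread('pics/c.png');cv2.imwrite('pics/c2.png',cv2.resize(a,(800,234)))"
```

```text
(no output)
```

View pics/c2.png

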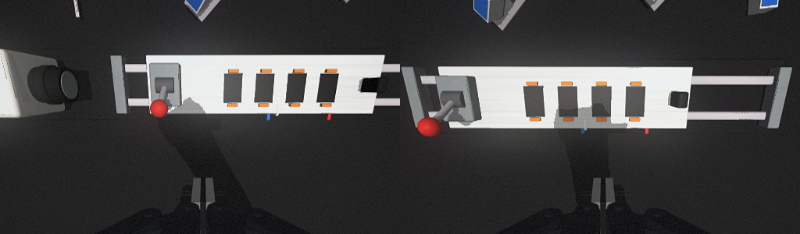

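The pictures show the ball still on the robot side at (159,108) and (428,127), so the push did not turn the lever. I'll triangulate the ball and repeat the push in steps.

```bash
python3 - <<'E'
from h import *
HSV["red"]=((0,150,40),(6,255,255))
obs=[]
for n in("c0","c1"):
    im,P=pickle.load(open(n+".pkl","rb")); b=max(blobs(im,"red",50),key=lambda b:b[0]); (c,r)=cv2.minEnclosingCircle(cv2.findNonZero(b[2])); print(b[1],c,r); obs.append((c,P))
s=least_squares(lambda X:np.concatenate([w2p(P,X)[0]-c for c,P in obs]),[.44,.265,.125]); print("ball",s.x,s.cost)
q=DOWN(-.0167); X=s.x
move_ptp((.395,X[1],.2),q); movel((.395,X[1],.134)); print(read_eef_pos(),read_finger_gap())
for x in(.415,.425,.435,.445,.46):
    movel((x,X[1],.134),speed=.1); print(read_eef_pos().round(4) if hasattr(read_eef_pos(),'round') else read_eef_pos(),read_ft_force()); 
im,P=shot("c2"); im2=read_camera("scene")
cv2.imwrite("pics/c3.png",np.hstack([cv2.resize(im[:,:400],(400,384)),cv2.resize(im2[90:234,300:450],(400,384))])[:,:,::-1])
E
```

```text
[202.97938144 138.7757732 ] (202.9242401123047, 138.8905792236328) 11.274935722351074
[ 36.45225225 162.46306306] (37.0, 162.5) 15.207006454467773
ball [0.44384443 0.26190233 0.12817032] 0.005081398118103972
[0.39575027 0.26141415 0.13437849] 2.811039043930287e-05
[0.4162 0.2622 0.1349] [-0.41073075  0.7264134  -0.35560149]
[0.4252 0.2619 0.1342] [ 0.28571607 -0.69664331  0.12808007]
[0.4352 0.2619 0.134 ] [-0.78483576 -0.46801645 -0.381289  ]
[0.4452 0.2618 0.134 ] [ 0.6544065   0.50265562 -0.46172516]
[0.4602 0.2618 0.134 ] [-0.02580399  0.38198013  0.75782629]
```

View pics/c3.png

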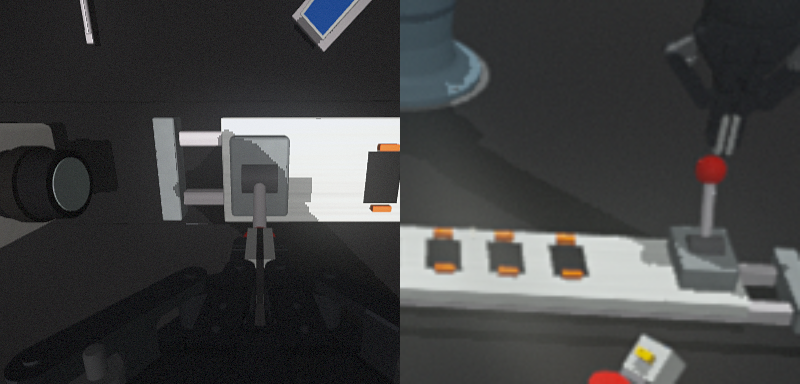

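```bash
python3 - <<'E'
from h import *
HSV["red"]=((0,150,40),(6,255,255))
im,P=pickle.load(open("c2.pkl","rb"))
print("red in c2",[(b[0],b[1].round(0)) for b in blobs(im,"red",5)],"proj locked",w2p(P,[.4438,.262,.128]),"pushed",w2p(P,[.484,.262,.134]),"mid",w2p(P,[.472,.262,.134]),"tip",w2p(P,[.46,.262,.115]))
def sc():
    im=read_camera("scene");b=max([b for b in blobs(im,"red",20) if b[1][0]>400 and b[1][1]<200],key=lambda b:b[0]);return b[1]
S=camera_params("scene"); print("scene pred locked",w2p(S,[.4438,.262,.128]),"pushed",w2p(S,[.505,.262,.126]), "scene now",sc())
for x in(.475,.483):
    movel((x,.262,.134),speed=.08); print(x,sc(),read_ft_force())
movel((.46,.262,.134),speed=.08); print("back",sc())
movel((.42,.262,.134),speed=.08); print("back",sc())
E
```

```text
red in c2 [(np.int32(10), array([245., 234.]))] proj locked [[259.0130697  246.49141962]] pushed [[257.78702714 191.70931256]] mid [[258.16533572 210.13148622]] tip [[258.61464537 217.06277907]]
scene pred locked [[415.83750377 152.2892052 ]] pushed [[421.26304781 166.67702691]] scene now [416.02150538 152.97849462]
0.475 [415.86206897 153.16091954] [-0.11069598 -0.22298009  0.94153986]
0.483 [415.55952381 153.33333333] [-1.49237114  0.85511765  0.07007495]
back [416.05434783 153.02173913]
back [416.07608696 153.        ]
```

```bash
python3 - <<'E'
from h import *
q=DOWN(-.0167)
movel((.46,.262,.134)); print(read_eef_pos(),read_tcp_rot())
S=camera_params("scene");im=read_camera("scene")
for z in(.115,.125,.134,.155): print(z,w2p(S,[.46,.262,z]),w2p(camera_params("wrist"),[.471,.262,z]))
im=im[100:190,370:490].copy()
im=cv2.resize(im,(720,540),interpolation=cv2.INTER_CUBIC)
for z in(.115,.134): 
    u=w2p(S,[.46,.262,z])[0]; cv2.circle(im,(int((u[0]-370)*6+3),int((u[1]-100)*6+3)),4,(0,255,0),-1)
cv2.imwrite("pics/s4.png",im[:,:,::-1])
E
```

```text
[0.46005641 0.26187693 0.13371615] [ 9.99958476e-01 -9.08487472e-03 -6.96584241e-04 -1.60550484e-04]
0.115 [[416.19398576 160.60978322]] [[258.65307793 200.95882767]]
0.125 [[417.02263619 156.90040974]] [[258.61559827 205.65534617]]
0.134 [[417.77549329 153.53031773]] [[258.57831499 210.32725741]]
0.155 [[419.55873919 145.54778994]] [[258.47495346 223.27933251]]
```

View pics/s4.png

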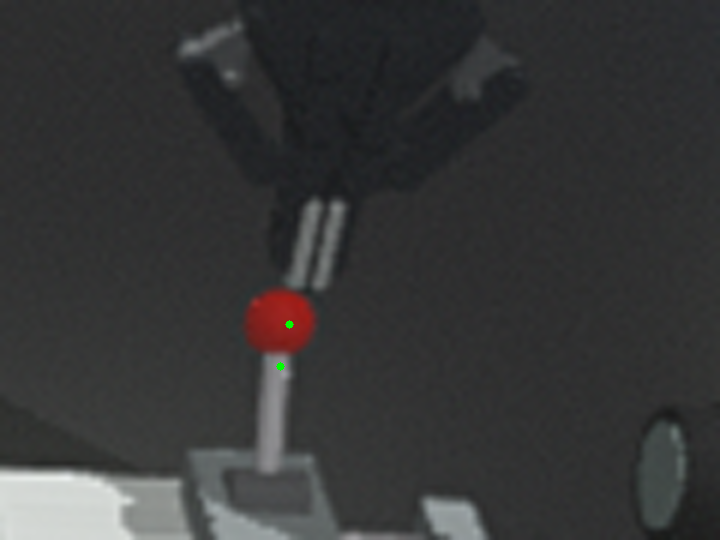

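The green dots mark where the tip (lower) and TCP (upper) should be. The real fingertips, at crop (305,290), end above the ball, about 33 mm higher than stated. I'll touch the bare carriage top gently to find the true tip offset.

```bash
python3 - <<'E'
from h import *
q=DOWN(-.0167)
movel((.46,.262,.17)); move_ptp((.471,.205,.12),q); movel((.471,.205,.068))
pause(.2); f0=np.mean([read_ft_force() for _ in range(5)],0); print(f0)
z=.068
while z>.018:
    z-=.002; movel((.471,.205,z),speed=.04); f=np.array(read_ft_force())-f0
    if f[2]>4: f=np.array(read_ft_force())-f0; 
    if f[2]>4: break
print(z,read_eef_pos(),f,read_time_s())
shot("t0"); movel((.471,.205,z+.03))
E
```

```text
[-0.81883447 -1.26182434  0.61561936]
0.019999999999999962 [0.47110139 0.20515196 0.02188397] [-3.4228534  -0.58075695 13.59554445] 24.9583
```

Contact came at reported TCP z ≈ 0.022, so the real grasp point is about 38.5 mm behind the reported TCP. I'll correct for that and push again.

```bash
cat >> h.py <<'E'
D=.0385
HSV["red"]=((0,150,40),(6,255,255))
def tgt(g,q): return np.array(g)+D*R.from_quat(q).as_matrix()[:,2]
def gp(g,q): move_ptp(tgt(g,q),q)
def gl(g,q,speed=.15): movel(tgt(g,q),q,speed=speed)
Q=DOWN(-.0167)
def ball():
    im=read_camera("scene");return max([b for b in blobs(im,"red",20) if b[1][0]>330 and b[1][1]<200],key=lambda b:b[0])[1].round(1)
E
python3 - <<'E'
from h import *
gp((.39,.262,.21),Q); gl((.39,.262,.134),Q)
gl((.46,.262,.134),Q,.1); print(ball(),read_ft_force())
for x in(.475,.482,.486): 
    gl((x,.262,.134),Q,.08); print(x,ball(),read_ft_force())
gl((.44,.262,.134),Q); gl((.42,.25,.2),Q)
gp((.42,.15,.2),Q); pause(.2); im,P=shot("u0"); gp((.4,.0,.2),Q); pause(.2); im2,P2=shot("u1")
obs=[]
for i,p in((im,P),(im2,P2)):
    b=max([b for b in blobs(i,"red",50) if b[1][0]<300],key=lambda b:b[0]); print(b[1],b[0]); obs.append((b[1],p))
s=least_squares(lambda X:np.concatenate([w2p(P,X)[0]-c for c,P in obs]),[.44,.265,.125]); print("ball",s.x,s.cost,read_time_s())
E
```

```text
[420.4 159.8] [-0.47733887  0.38512712  0.17829451]
0.475 [421.3 164.2] [-0.08508468  0.80679225  0.62036824]
0.482 [421.7 166.7] [ 0.15092601 -0.93515046  0.46097209]
0.486 [421.8 168.1] [-0.11871597  0.70591247 -0.35941437]
[92.34144543 83.30235988] 1356Traceback (most recent call last):
  File "<stdin>", line 10, in <module>
ValueError: max() iterable argument is empty
```

```bash
cat >> h.py <<'E'
def lever_rows(hx,y):
    S=camera_params("scene"); return {a:w2p(S,[hx+.07*np.sin(a),y,.064+.07*np.cos(a)])[0].round(1).tolist() for a in(-.5,.4,.45,.5,.55)}
E
python3 - <<'E'
from h import *
print(lever_rows(.472,.262),ball()); 
im,P=pickle.load(open("u0.pkl","rb"));b=max(blobs(im,"red",50),key=lambda b:b[0]);print([ray(P,b[1],.064+.07*np.cos(a))-[.472+.07*np.sin(a),.262,0] for a in(.4,.5,.6)],read_time_s())
E
```

```text
{-0.5: [415.2, 152.1], 0.4: [420.9, 164.4], 0.45: [421.1, 165.7], 0.5: [421.3, 167.0], 0.55: [421.4, 168.4]} [421.7 167.8]
[array([ 0.01126915, -0.00124833,  0.12847427]), array([0.0052794 , 0.0004642 , 0.12543078]), array([-0.00031237,  0.0025221 ,  0.12177349])] 31.35
```

```bash
cat >> h.py <<'E'
U=np.array([.0167,1,0])/np.hypot(1,.0167)
def slide(h,d,speed=.08):
    """grip handle at h (xyz) and slide the carriage by d along the rail"""
    move_gripper(.05,60); gp(h+[0,0,.07],Q); gl(h,Q); move_gripper(0,60); print("gap",read_finger_gap())
    gl(h+U*d,Q,speed); pause(.2); print("F",read_ft_force())
    move_gripper(.05); gl(h+U*d+[0,0,.08],Q)
E
python3 - <<'E'
from h import *
slide(np.array([.4665,-.088,.072]),-.116)
move_gripper(0.085)
gp((.38,-.05,.2),Q); im,P=shot("l0"); print(read_time_s())
print("red",[ray(P,b[1],.012).round(4) for b in blobs(im,"red",8)],[w2p(P,[.411,-.05,.012])])
o=sorted([ray(P,b[1],.048) for b in blobs(im,"orange",30)],key=lambda a:a[1]); print(np.round(o,4).tolist())
u=w2p(P,[.411,-.05,.012])[0].astype(int); c=im[max(u[1]-60,0):u[1]+30,u[0]-60:u[0]+60]; cv2.imwrite("pics/l0.png",cv2.resize(c,(720,int(c.shape[0]*6)),interpolation=cv2.INTER_CUBIC)[:,:,::-1])
E
```

```text
gap 0.014934576020933442
F [-1.37094161  3.19294534  6.45223474]
37.6333
red [array([ 0.4111, -0.0501,  0.012 ])] [array([[257.5831224 , 150.01277214]])]
[[0.4938, -0.1381, 0.048], [0.4361, -0.137, 0.048], [0.4947, -0.082, 0.048], [0.437, -0.0809, 0.048], [0.4958, -0.0262, 0.048], [0.4379, -0.025, 0.048], [0.4968, 0.0301, 0.048], [0.4389, 0.0311, 0.048]]
```

View pics/l0.png

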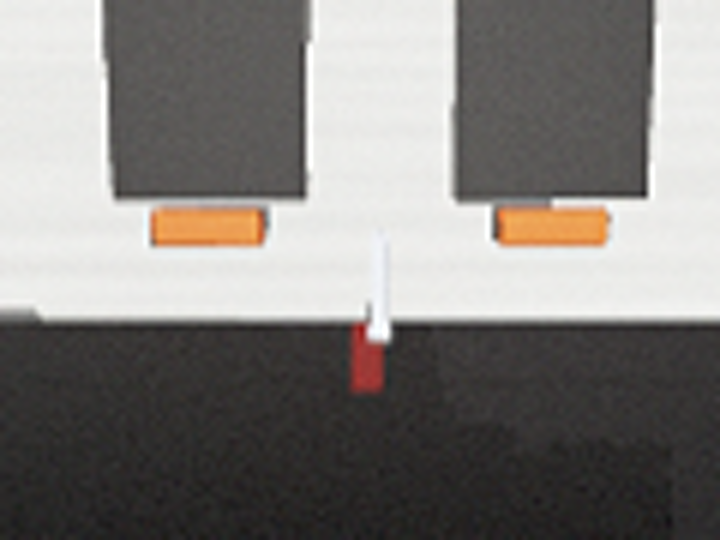

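Pointer is 2.2 px to the right of the red mark (columns 380 vs 367 in the crop), meaning 2.5 mm too far in −y. I'll correct that, then lock.

```bash
cat >> h.py <<'E'
def lock(y,hx,x_end):
    move_gripper(0,60); gp((hx+.075,y,.23),Q); gl((hx+.075,y,.134),Q); gl((x_end,y,.134),Q,.1); print("ball",ball(),"F",read_ft_force()); gl((hx+.04,y,.134),Q); gl((hx+.04,y,.23),Q)
def mark_pic(cx,name,col="red",lo=8):
    gp((.38,cx,.2),Q); pause(.1); im,P=shot(name); u=w2p(P,[.411,cx,.012])[0].astype(int)
    o=sorted([ray(P,b[1],.048) for b in blobs(im,"orange",30)],key=lambda a:a[1]); 
    if len(o)==8: print("nests",np.round([(o[2*k]+o[2*k+1])/2 for k in range(4)],4)[:,:2].tolist())
    print(col,[ray(P,b[1],.012).round(4) for b in blobs(im,col,lo) if b[0]<90])
    return im[u[1]-30:u[1]+20,u[0]-40:u[0]+40]
E
python3 - <<'E'
from h import *
slide(np.array([.4645,-.204,.072]),.0025)
print(lever_rows(.470,.150),ball()); lock(.150,.470,.4585); print(ball())
c=mark_pic(-.05,"l1"); cv2.imwrite("pics/l1.png",cv2.resize(c,(640,400),interpolation=cv2.INTER_CUBIC)[:,:,::-1]); print(read_time_s())
E
```

```text
gap 0.014935024555168673
F [-1.54391477 -1.61751697  7.17760421]
{-0.5: [367.2, 149.9], 0.4: [370.7, 162.1], 0.45: [370.8, 163.4], 0.5: [370.9, 164.7], 0.55: [371.0, 166.0]} [369.9 165.3]Traceback (most recent call last):
  File "<stdin>", line 3, in <module>
  File "h.py", line 60, in lock
    move_gripper(0,60); gp((hx+.075,y,.23),Q); gl((hx+.075,y,.134),Q); gl((x_end,y,.134),Q,.1); print("ball",ball(),"F",read_ft_force()); gl((hx+.04,y,.134),Q); gl((hx+.04,y,.23),Q)
                                                                                                             ~~~~^^
  File "h.py", line 50, in ball
    im=read_camera("scene");return max([b for b in blobs(im,"red",20) if b[1][0]>330 and b[1][1]<200],key=lambda b:b[0])[1].round(1)
                                   ~~~^^^^^^^^^^^^^^^^^^^^^^^^^^^^^^^^^^^^^^^^^^^^^^^^^^^^^^^^^^^^^^^^^^^^^^^^^^^^^^^^^^
ValueError: max() iterable argument is empty
```

```bash
sed -i 's/print("ball",ball(),"F",read_ft_force()); //' h.py; python3 - <<'E'
from h import *
gl((.5,.15,.134),Q); gl((.5,.15,.23),Q)
c=mark_pic(-.05,"l1"); print(lever_rows(.470,.150)[-.5],ball())
cv2.imwrite("pics/l1.png",cv2.resize(c,(640,400),interpolation=cv2.INTER_CUBIC)[:,:,::-1]); print(read_time_s())
E
```

```text
nests [[0.465, -0.1379], [0.466, -0.0816], [0.4669, -0.0257], [0.4679, 0.0305]]
red [array([0.4321, 0.2368, 0.012 ]), array([ 0.4117, -0.0495,  0.012 ])]
[367.2, 149.9] [366.6 150.6]
47.6
```

View pics/l1.png

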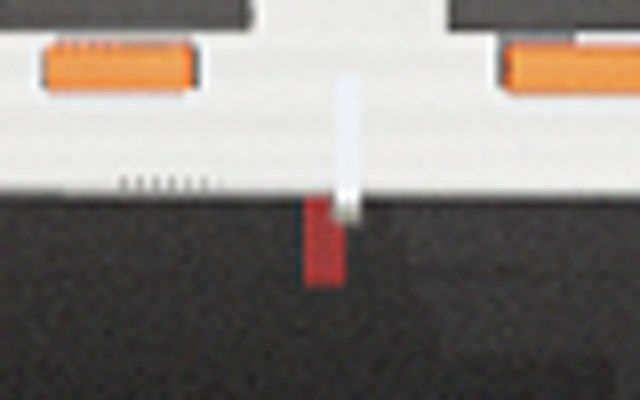

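Lever is locked but the carriage stayed put: the pointer is at column 347 and the mark at 325, about 3 mm off. Slack in the drive ate the correction, so I'll redo it with compensation.

```bash
cat >> h.py <<'E'
def unlock(y,hx):
    move_gripper(0,60); gp((hx-.082,y,.2),Q); gl((hx-.082,y,.134),Q); gl((hx+.0135,y,.134),Q,.1); gl((hx-.03,y,.134),Q); gl((hx-.03,y,.19),Q); print("ball",ball(),lever_rows(hx,y)[.5])
E
python3 - <<'E'
from h import *
unlock(.148,.470)
slide(np.array([.4645,-.2015,.072]),.003,.02)
c=mark_pic(-.05,"l2")
cv2.imwrite("pics/l2.png",cv2.resize(c,(640,400),interpolation=cv2.INTER_CUBIC)[:,:,::-1]); print(read_time_s())
E
```

```text
ball [369.7 165.3] [370.0, 164.6]
gap 0.014976359089987056
F [-1.38541594 -3.14115629  6.26529787]
nests [[0.4651, -0.1351], [0.466, -0.0793], [0.4671, -0.023], [0.468, 0.0332]]
red [array([ 0.4098, -0.0501,  0.012 ])]
56.725
```

View pics/l2.png

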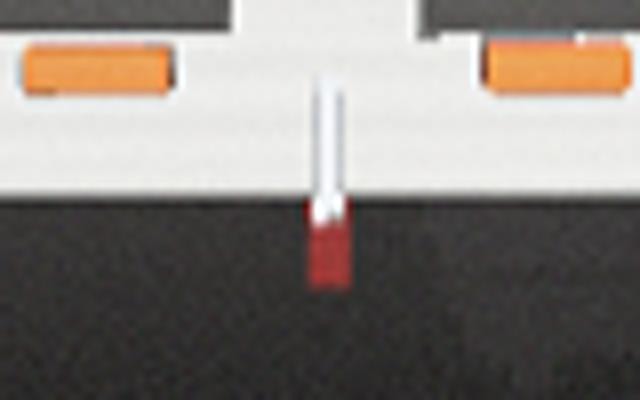

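Pointer (column 327) is now centred on the red mark (328). Next I lock and take closer views of the blocks.

```bash
cat >> h.py <<'E'
def fit6(views,x0,tilt,LW=None):
    """fit x,y,z,yaw and film half sizes"""
    if tilt: f=lambda p:resid(p[:4],views,1,*(LW if LW else p[4:]*1000)); x=[*x0]+([] if LW else [.019,.012])
    else: f=lambda p:resid([p[0],p[1],0,p[2]],views,0,*(LW if LW else p[3:]*1000)); x=[x0[0],x0[1],x0[3]]+([] if LW else [.019,.012])
    return least_squares(f,x,loss="soft_l1",diff_step=1e-3)
E
python3 - <<'E'
from h import *
lock(.152,.470,.4585)
q=DOWN(0)
V=[]
for i,p in enumerate([(.54,.16,.2),(.6,.22,.2),(.6,-.03,.2),(.54,-.1,.2),(.56,-.25,.15),(.54,-.18,.15)]):
    gp(p,q); pause(.1); V.append(shot(f"b{i}")); 
print("ball",ball(),lever_rows(.470,.152)[-.5],read_time_s())
E
cat > loc2.py <<'E'
from h import *
V=[pickle.load(open(f"b{i}.pkl","rb")) for i in range(6)]
W=[pickle.load(open(f"w{i}.pkl","rb")) for i in range(8)]
for nm,x0,t,VV in[("flat",(.6255,-.2253,0,.1),0,V),("sadR",(.6485,-.0635,.031,-.785),1,V+W),("sadL",(.6234,.1908,.031,-.8),1,V+W)]:
    r=R.from_euler('z',x0[3])*(TILT if t else R.identity()); c=r.apply([0,0,.03])+x0[:3]
    vs=pick_views(VV,c[:2],.03,c[2])
    for LW in(None,(19,12)):
        s=fit6(vs,x0,t,LW); print(nm,len(vs),s.cost/len(s.fun),s.x.round(4).tolist())
E
python3 loc2.py
```

```text
ball [367.7 150.6] [368.0, 150.0] 65.5667
flat 0 nan [0.6255, -0.2253, 0.1, 0.019, 0.012]
flat 0 nan [0.6255, -0.2253, 0.1]
sadR 8 0.0385675071078868 [0.6486, -0.0637, 0.0311, -0.7909, 0.0182, 0.0115]
sadR 8 0.148193952405793 [0.6484, -0.0637, 0.0307, -0.8003]
sadL 6 0.052183962799479074 [0.6238, 0.1908, 0.031, -0.7784, 0.0181, 0.0115]
sadL 6 0.128831160662344 [0.6236, 0.1909, 0.0307, -0.7813]loc2.py:8: RuntimeWarning: invalid value encountered in scalar divide
  s=fit6(vs,x0,t,LW); print(nm,len(vs),s.cost/len(s.fun),s.x.round(4).tolist())
```

```bash
cat >> h.py <<'E'
def Rb(yaw,tilt): return R.from_euler('z',yaw)*(TILT if tilt else R.identity())
def best_q(rb,pos):
    """tool orientation gripping the block sides; the half turn nearer the present joints"""
    now=np.array(read_qpos()); c=[]
    for F in(np.diag([1,-1,-1.]),np.diag([-1,1,-1.])):
        q=(rb*R.from_matrix(F)).as_quat(); j=inverse_kinematics(tgt(pos,q),q)
        if j is not None: c.append((abs(np.array(j)-now).max(),F,np.round(j,2)))
    for a in c: print("ik",a[0].round(2),a[1][0,0],a[2])
    return min(c,key=lambda a:a[0])[1]
NEST=np.array([[.4651,-.1351,.042],[.466,-.0792,.042],[.4670,-.023,.042],[.4680,.0332,.042]])
GZ=.024
def pick(p,yaw,tilt,F=None,open_=.06):
    rb=Rb(yaw,tilt); n=rb.apply([0,0,1]); g=np.array(p)+GZ*n
    if F is None: F=best_q(rb,g)
    q=(rb*R.from_matrix(F)).as_quat(); move_gripper(open_,50)
    gp(g+.08*n,q); gl(g,q,.12); move_gripper(0,50); print("grip",read_finger_gap(),read_grasp_force())
    gl(g+.03*n+[0,0,.03],q,.1); gl(g+.03*n+[0,0,.10],q); return F
def place(k,F):
    q=(Rb(-.0167,0)*R.from_matrix(F)).as_quat(); g=NEST[k-1]+[0,0,GZ]
    gp(g+[0,0,.08],q); print("gap",read_finger_gap()); gl(g+[0,0,.012],q); gl(g+[0,0,.0015],q,.03); print("F",read_ft_force()); move_gripper(.045); pause(.1); gl(g+[0,0,.09],q)
E
python3 - <<'E'
from h import *
F=pick((.6238,.1908,.031),-.78,1); print(F[0,0],read_time_s())
place(4,F); gp((.42,.0,.2),Q); im,P=shot("p4"); im2,_=pickle.load(open("b4.pkl","rb")); print(read_time_s())
cv2.imwrite("pics/p4.png",cv2.resize(np.hstack([im,im2])[:,:,::-1],(800,300),interpolation=cv2.INTER_AREA))
E
```

```text
ik 2.65 1.0 [-1.57  1.14  1.14  1.94 -0.38  0.52 -2.84]
ik 1.09 -1.0 [-0.02  0.9  -0.9   1.87  1.56  1.42 -0.89]
grip 0.0269914954484914 51.44042372703552
-1.0 70.275
gap 0.02711009852721194
F [ 0.02962405 -0.88121251  4.48787297]
76.275
```

View pics/p4.png

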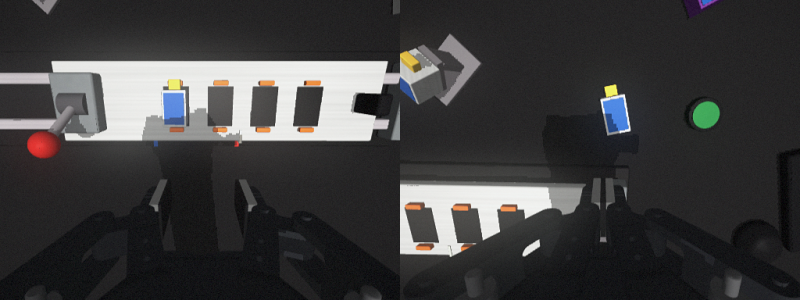

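Block in nest 4 at (174,105): film up, tab away, between the stops. The right view shows the flat silver block at (615,113), not purple, with a shadow across its film. Next is the second saddle block, into nest 2.

```bash
python3 - <<'E'
from h import *
F=pick((.6486,-.0637,.031),-.79,1); print(F[0,0],read_time_s())
place(2,F)
move_gripper(.085); q=DOWN(0)
HSV["blue"]=((98,100,25),(120,255,255))
V=[]
for i,p in enumerate([(.5,-.28,.2),(.57,-.3,.2),(.5,-.16,.2)]):
    gp(p,q); pause(.1); V.append(shot(f"f{i}"))
    print([(int(b[0]),b[1].round(),ray(V[-1][1],b[1],.03).round(4)) for b in blobs(V[-1][0],"blue",100)])
    print("y",[ray(V[-1][1],b[1],.02).round(4) for b in blobs(V[-1][0],"yellow",30)])
vs=pick_views(V,np.array([.6255,-.2253]),.08,.03)
for LW in(None,(19,12)):
    s=fit6(vs,(.6255,-.2253,0,.1),0,LW); print(len(vs),s.cost/len(s.fun),s.x.round(4).tolist())
print(read_time_s())
E
```

```text
ik 2.05 1.0 [-1.2   1.05  1.12  2.14 -1.07  0.17 -1.84]
ik 1.71 -1.0 [ 0.42  0.75 -0.82  2.07  1.76  1.11 -0.78]
grip 0.02729351057858727 50.726385712623596
-1.0 80.5
gap 0.02667657481382362
F [-0.95776515 -0.36601552  2.44796398]
[(903, array([241.,  78.]), array([ 0.6029, -0.2616,  0.03  ])), (795, array([ 55., 224.]), array([ 0.4476, -0.0457,  0.03  ]))]
y [array([ 0.63 , -0.256,  0.02 ]), array([ 0.4799, -0.0484,  0.02  ])]
[(970, array([320.,  13.]), array([ 0.728, -0.356,  0.03 ])), (719, array([223., 149.]), array([ 0.6024, -0.2615,  0.03  ])), (430, array([ 48., 281.]), array([ 0.4426, -0.0416,  0.03  ]))]
y []
[(895, array([359.,  79.]), array([ 0.603, -0.262,  0.03 ])), (794, array([ 60., 223.]), array([0.4509, 0.0658, 0.03  ])), (752, array([176., 224.]), array([ 0.4488, -0.0661,  0.03  ]))]
y [array([ 0.6297, -0.2564,  0.02  ]), array([0.483 , 0.0633, 0.02  ]), array([ 0.478 , -0.0633,  0.02  ])]
3 0.06898007385820326 [0.6024, -0.2617, 0.206, 0.0178, 0.0115]
3 0.32878962953719926 [0.6023, -0.2618, 0.2044]
88.375
```

The flat block has been knocked to (0.602, −0.262). Candidates are the silver block at f0 (241,78) and the purple one at f1 (320,13). Silver fits the description; I'll confirm it in a crop.

```bash
python3 - <<'E'
from h import *
a=pickle.load(open("f0.pkl","rb"))[0]; b=pickle.load(open("f1.pkl","rb"))[0]; c=pickle.load(open("f2.pkl","rb"))[0]
r=lambda im,u,v:cv2.resize(im[v:v+100,u:u+100],(260,260),interpolation=cv2.INTER_CUBIC)
cv2.imwrite("pics/cf.png",np.hstack([r(a,190,30),r(b,270,0),cv2.resize(c[170:280,20:240],(280*1,260))])[:,:,::-1])
E
```

```text
(no output)
```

View pics/cf.png

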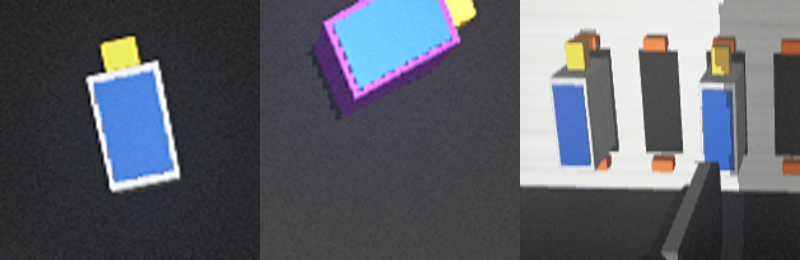

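Left crop (240,78 in f0) is the silver block, so I pick that one; the middle crop is the purple look-alike, which stays. Right crop shows nests 4 and 2 loaded with tabs away.

```bash
cat > chk.py <<'E'
from h import *
HSV["blue"]=((98,100,25),(120,255,255))
def chk(nests,tag):
    V=[]
    m=np.mean(nests,0)
    for i,(dx,dy) in enumerate([(-.06,-.1),(-.06,.08)]):
        gp((m[0]+dx,m[1]+dy,.24),Q); pause(.1); V.append(shot(f"{tag}{i}"))
    for k in(1,2,4):
        n=nests[k-1]; vs=pick_views(V,n[:2],.025,.072)
        if not vs: print(k,"none"); continue
        f=lambda p:resid([p[0],p[1],.042,p[2]],vs,0,18.2,11.5)
        s=least_squares(f,[n[0],n[1],-.0167],loss="soft_l1",diff_step=1e-3); print("nest",k,len(vs),"d mm",((s.x[:2]-n[:2])*1000).round(1),"dyaw",round(s.x[2]+.0167,3),"cost",round(s.cost/len(s.fun),3))
E
python3 - <<'E'
from chk import *
gp((.56,-.27,.2),Q)
F=pick((.6024,-.2617,0),.206,0); place(1,F)
chk(NEST,"n"); print(read_time_s())
im=pickle.load(open("n0.pkl","rb"))[0]; cv2.imwrite("pics/n0.png",im[:,:,::-1])
E
```

```text
ik 0.28 1.0 [ 0.76  0.73 -0.55  1.68  0.48  0.86 -1.36]
ik 2.84 -1.0 [ 1.17  1.14 -1.26  1.67  1.14  1.25  1.42]
grip 0.026864017338148936 50.88138699531555
gap 0.026887498359385562
F [-0.28491788  0.39507248 -1.43992838]
nest 1 2 d mm [-0.8 -0.6] dyaw -0.01 cost 0.127
nest 2 2 d mm [-1.  -0.9] dyaw -0.002 cost 0.09
nest 4 2 d mm [-0.2 -0.4] dyaw 0.005 cost 0.113
96.9667
```

View pics/n0.png

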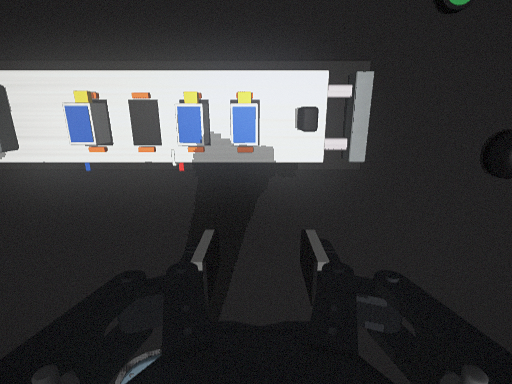

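All three blocks are within 1 mm of their nests. Next: unlock and slide to the blue mark.

```bash
sed -i 's/move_gripper(.05,60); gp(h/move_gripper(.038,60); gp(h/; s/move_gripper(.05); gl(h/move_gripper(.038); gl(h/' h.py; python3 - <<'E'
from h import *
unlock(.151,.470)
slide(np.array([.4648,-.1985,.072]),.120,.05)
HSV["blue"]=((98,100,25),(120,255,255))
c=mark_pic(.07,"m0","blue",8)
cv2.imwrite("pics/m0.png",cv2.resize(c,(640,400),interpolation=cv2.INTER_CUBIC)[:,:,::-1]); print(read_time_s())
E
```

```text
ball [371.  165.4] [371.3, 164.7]
gap 0.01477611079061848
F [-2.24770902 -4.39683992  8.00523806]
blue [array([0.4131, 0.0698, 0.012 ])]
108.1583
```

View pics/m0.png

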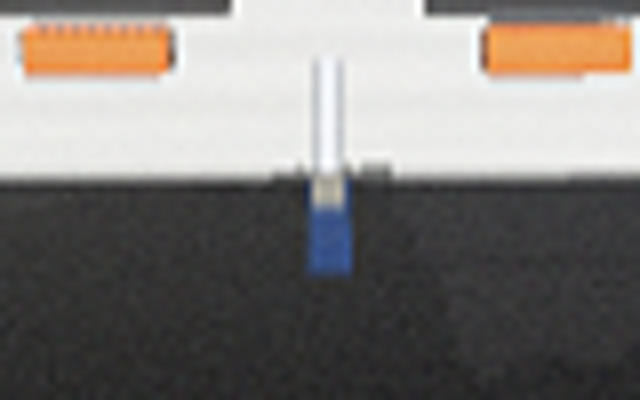

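Pointer (column 328) is centred on the blue mark (330). Now lock and verify the seating.

```bash
python3 - <<'E'
from chk import *
lock(.271,.472,.4605)
N=NEST+.1200*np.append(U[:2],0); chk(N,"e")
print("ball",ball(),lever_rows(.472,.271)[-.5])
mark_pic(.07,"m1","blue",8); gp((.40,-.1,.25),Q); print(read_time_s())
im=pickle.load(open("e0.pkl","rb"))[0]; im2=pickle.load(open("m1.pkl","rb"))[0]; cv2.imwrite("pics/e0.png",cv2.resize(np.hstack([im,im2])[:,:,::-1],(800,300),interpolation=cv2.INTER_AREA))
E
```

```text
nest 1 2 d mm [-0.9 -0.7] dyaw -0.005 cost 0.112
nest 2 2 d mm [-0.8 -1. ] dyaw -0.004 cost 0.097
nest 4 2 d mm [-0.1 -0.4] dyaw 0.003 cost 0.133
ball [419.4 152.9] [419.0, 152.2]
blue [array([0.4129, 0.07  , 0.012 ])]
116.4667
```

View pics/e0.png

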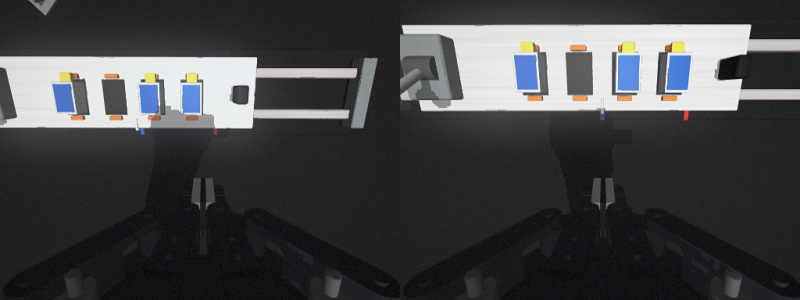

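The three blocks at (527,73), (627,73) and (678,73) are seated, the pointer is on the blue mark at (602,108), and the lever is locked.

```bash
python3 -c "
from bench import *
print(sign_off())"
```

```text
the job is handed in; nothing more can be done
None
```

The job is handed in at about 116 s: the three blocks present are seated in nests 1, 2 and 4 (within about 1 mm, film up, tabs away), the carriage is locked on the blue measuring mark, and I left the purple look-alike, bottle, beaker, dish and level alone.

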